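# Put the compressor bar back in a lever arch file

## Task

The compressor bar has been left lying on the open cover of the lever arch file. Lift the lever to spring the rings open, put the bar over both posts, slide it down and press it flat onto the filed cards (a push of about 10 N; much more creases them), then press the lever fully down to close the rings again. Leave the other things on the table alone.

Things in the scene. Friction and masses are not known exactly. Their poses are not given: they have to be found in the camera images.
- file: half-size lever arch file with grey boards, lying open on the table; it does not move. Origin on the table midway between its two posts; +x runs along the spine, away from the lever's finger end; +y points to the spine and the open front cover; z up. Boards 3 mm thick, x -128 to 128 mm: back board y -145 to 73, spine 73 to 145, front cover 148 to 364 mm. A steel base plate carries posts, rings and lever
- post_near (a point): top of the steel post at file x = -40 mm, y = 0. Both posts are upright, 6 mm thick with a rounded top, 56 mm above the table, 80 mm apart. While the rings are shut their ends plug the posts' tops
- post_far (a point): top of the like post at file x = +40 mm, y = 0
- cards: block of filed cards round the posts: file x -105 to 105, y -136 to 12 mm. Origin on the table at the posts' midpoint, axes as the file's. Its level top is 16 to 38 mm above the table, as the file is more or less full: that height is in no reading and must be seen or felt. It gives 1 mm for 10 N; pressing the bar on it with 5 to 18 N is right, over 25 N creases it
- bar: loose black plastic compressor bar, 124 x 20 mm and 6 mm thick, about 35 g, lying on the front cover. Origin in the middle of its underside, x along it, z up. Two 8 mm holes straight through at x = -40 and +40 mm, 80 mm apart (1 mm play all round on a post; either way round fits). In the middle a finger grip 36 mm long, 20 mm wide (y), rising to 18 mm above the underside
- lever (a joint): angle of the lever in rad: 0 lying down (rings shut), 1.25 standing up (rings open). Hinged at point lever_hinge about the file's +y axis; the finger end swings up. It is held down by an over-centre spring: lifting starts at about 7 N at the finger end, past about 0.25 rad it springs up by itself. Pressing it back takes up to about 17 N at the finger end around mid-travel and it snaps home below about 0.2 rad. Hard stops at both ends
- rings (a joint): angle of the two rings in rad: 0 shut on the posts, about 0.85 sprung open towards the spine (+y). Driven by the lever: rings = 0.68 x lever
- lever_hinge (a point): pivot of the lever, at file x = -56, y = 56 mm, 26 mm above the table
- lever_tab (a point): centre of the rolled finger end of the steel lever: a roll 12 mm thick and 24 mm long (along file y), 62 mm from the pivot, and 2 mm above it when down. Down it points to file -x and lies 28 mm above the table with nothing under it or 25 mm to either side down to the board; up, its centre is about 85 mm above the table. The lever itself is a channel 12 mm wide
- tube_rack: aluminium rack of capped sample tubes, 246 x 82 mm, 114 mm high, loose on the table beside the file. Origin at the middle of its underside. Leave alone
- wash_bottle: white wash bottle with bent spout, 72 mm thick, 222 mm high, loose on the table beside the front cover. Leave alone
- swab_box: clear plastic box of swabs, 130 x 170 mm, 75 mm high, loose on the table beside the front cover. Leave alone
Not all that is in view belongs to the job. Several things look just like the bar: the one meant starts nearest to the robot's base.

How it is judged:
By the outcome, as a careful person would: the job done as asked, in the order asked, and still so for the second after the job is handed in, with the robot touching nothing.
It also fails if it takes over 72 s, if anything falls off the work surface, if the arm or the gripper's body presses on something with over 40 N, if the wrist force passes 120 N, or if a joint passes its speed limit or range.

## Robot

A 7-joint arm with a two-finger parallel gripper is mounted at the origin on the work surface. World frame = base frame: x ahead of the robot, y to its left, z up, the work surface at z = 0. Lengths are in m, angles in rad, forces in N, time in s.
With the tool pointing down it reaches from about 0.425 to 0.925 m from the base axis. Payload 6.8 kg.
Tool frame: the origin (TCP) lies on the front face of the gripper's body, between the roots of the fingers; the fingertips stand 73 mm ahead of it and the grasp point (between the pads) lies 54 mm ahead of it (env.nose_length is the distance from the TCP to the fingertips, in m); z points along the fingers, y is the direction in which the jaws open and shut (so a half turn about z gives the same grasp; the last joint's range is limited). The gripper opens to 85 mm and grips with 20 to 120 N. Pads are 22 mm wide; open, the fingers measure 114 mm over their backs; the gripper's body (76 mm by 85 mm) begins 54 mm behind the grasp point. The pads swing forward as they close: fully open they stand 13 mm farther back than shut.
Start: joints at [1.215, 0.477, 0.022, 1.555, -0.011, 1.109, -0.083], TCP at [0.166, -0.654, 0.304] pointing down, gripper open.
Joint ranges: [-2.96, 2.96], [-0.34, 2.1], [-1.41, 1.46], [0.24, 2.44], [-1.37, 4.51], [0.17, 1.92], [-2.96, 2.96]. Speed limits (rad/s): [2.39, 2.39, 3.14, 3.14, 3.14, 3.14, 3.14].

## Interface

Orientations are given as a unit quaternion [w, x, y, z].
In Python, from cell import env, kin, camera, calibration, job gives the robot as it stands. The module is installed in compiled form; this text tells all that it offers. Calls block until the motion is done:
- env.reach(position, orientation): joint-space move of the TCP to a pose.
- env.movel(position, velocity=0.15, rot=None, stop_force=None): straight line of the TCP; rot=None keeps the orientation; velocity is the mean speed in m/s. With stop_force (N) it stops when the force on the tool has changed by that much, and returns True; else False.
- env.goto_joints(angles): joint-space move.
- env.grip(opening, f_grip=None): finger opening in m; f_grip is the grip in N (None keeps the last); returns when the fingers have stopped.
- env.dwell(seconds).
- kin.inverse_kinematics(position, orientation): joint angles nearest the present ones, or None.
- env.get_state(): the state.
- camera(name): name is "scene" or "top"; returns (picture, depth): 400x640x3 uint8, blue, green, red; 400x640 float32, m along the optical axis (not along the pixel's ray), 0 where there is no reading.
- calibration(name): a dict with "fx", "fy", "cx", "cy" (pixels), "k1" (the pictures are not rectified: a ray, as slopes to the right and down, at radius r is drawn at 1 + k1 r^2 times it, then the intrinsics apply), "rvec" (rotation vector, rad) and "tvec" (3), from world to camera coordinates, as OpenCV has them. Camera axes: x right, y down, z forward; pixel columns grow to the right and rows downward; lengths in m; the calibration is good to about 2 mm. A picture is of the moment at which its call begins. calibration takes no time and is no camera call.
A pose or a line that the arm cannot do raises env.PlanningError and nothing moves.
- job.job_done(): hands the job in, once; it reports no verdict.
The state is a dict: "time": time; "qpos": joint angles; "joint_velocities": joint speeds; "joint_torque": joint torques, N m; "tcp_pos": TCP position; "orientation": TCP orientation; "force": force on the tool from outside, world axes, zero at the start; "torque": the same for the moment, N m; "opening": finger opening in m.
Only numpy, scipy, OpenCV 4.12 (cv2) and the standard library are available. Lean on these libraries where they do the work, as an engineer would, in place of code of your own. Each camera call takes 0.05 s, during which the arm holds its last target.

## Working session

There is one attempt and no reset: what is moved stays moved. The work goes in short steps, each a Python script; the robot and the scene stay as the last script left them, time stands still between calls to the robot, and variables do not carry over. Pictures are saved under pics/ and viewed, and the job is handed in when it is done.

```bash
mkdir -p pics; ls
python3 - <<'E'
from cell import env,kin,camera,calibration,job
import cv2,numpy as np
for n in("scene","top"):
    p,d=camera(n); cv2.imwrite(f"pics/{n}0.png",p); np.save(f"{n}0.npy",d); print(n,calibration(n))
s=env.get_state();print(s)
E
```

```text
pics
scene {'fx': 423.14505710534667, 'fy': 423.14505710534667, 'cx': 324.74178105033405, 'cy': 196.79417785806243, 'k1': -0.09277555861557614, 'rvec': array([ 1.10066415,  2.49237565, -0.9048014 ]), 'tvec': array([ 0.30639652, -0.33402603,  1.62738895])}
top {'fx': 379.46940709582105, 'fy': 379.46940709582105, 'cx': 320.187596347152, 'cy': 196.62747968126232, 'k1': 0.02209432341019547, 'rvec': array([ 2.12380711, -2.17143109,  0.13691741]), 'tvec': array([0.12863815, 0.58288607, 0.99912292])}
{'time': 0.1, 'qpos': array([ 1.21489118,  0.47772451,  0.02234281,  1.55633475, -0.01156299,
        1.10928819, -0.08312098]), 'joint_velocities': array([ 0.00127317, -0.00245123,  0.000936  , -0.00389489, -0.00162245,
        0.00179548, -0.00083071]), 'joint_torque': array([ 4.83947384e-03, -5.97755241e+01,  1.61350116e+00, -2.81955600e+01,
        1.27372064e-02,  5.00898255e-03,  3.10372229e-05]), 'tcp_pos': array([ 0.16547469, -0.65398445,  0.3030256 ]), 'orientation': array([-8.03434303e-04,  9.92335355e-01,  1.23571358e-01, -1.31332167e-04]), 'force': array([-0.6112808 ,  0.90600841, -0.26792728]), 'torque': array([-0.04115438, -0.0287429 ,  0.02667357]), 'opening': 0.0852693491149101}
```

View pics/scene0.png

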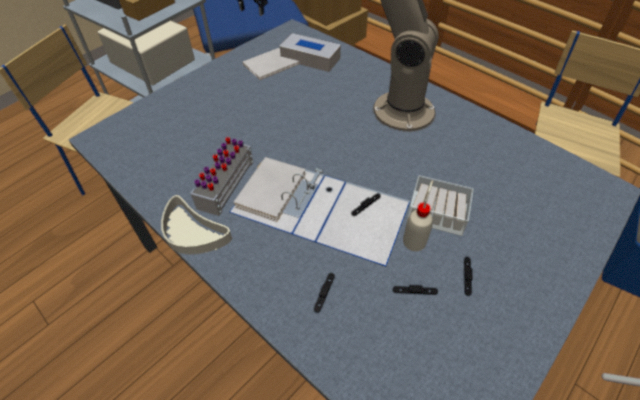

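View pics/top0.png

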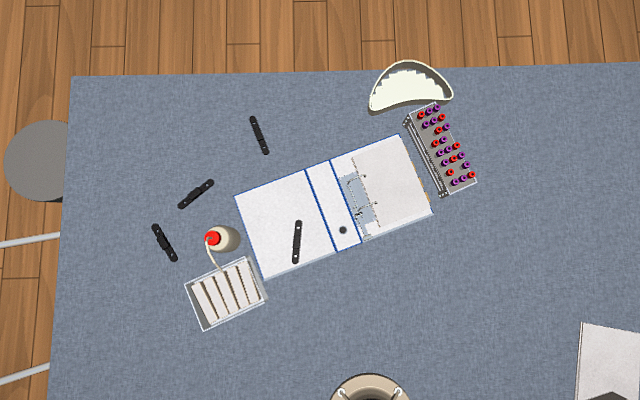

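Black bars that could be taken for the one wanted, in top pixels: (297,241) on the front cover, (259,135), (196,194) and (164,242) on the table. I pick (297,241), which lies on the cover nearest the base. I'll check it in close crops.

```bash
cat > h.py <<'E'
import cv2,numpy as np
from cell import env,kin,camera,calibration,job
def K(c): return np.array([[c['fx'],0,c['cx']],[0,c['fy'],c['cy']],[0,0,1.]]),np.array([c['k1'],0,0,0,0.])
def ray(n,u,v):
    c=calibration(n);k,D=K(c)
    s=cv2.undistortPoints(np.array([[[u,v]]],float),k,D)[0,0]
    R=cv2.Rodrigues(c['rvec'])[0]; o=-R.T@c['tvec']; return o,R.T@np.array([s[0],s[1],1.])
def atz(n,u,v,z): o,d=ray(n,u,v); return o+d*(z-o[2])/d[2]
def atd(n,u,v,dep): o,d=ray(n,u,v); return o+d*dep
def tri(a,b):
    o1,d1=ray("top",*a);o2,d2=ray("scene",*b)
    A=np.stack([d1,-d2],1);t=np.linalg.lstsq(A,o2-o1,rcond=None)[0]
    p,q=o1+t[0]*d1,o2+t[1]*d2; return (p+q)/2,np.linalg.norm(p-q)
def proj(n,P):
    c=calibration(n);k,D=K(c); return cv2.projectPoints(np.array(P,float).reshape(-1,1,3),c['rvec'],c['tvec'],k,D)[0][:,0]
def crop(p,x0,y0,x1,y1,s,name): cv2.imwrite(name,cv2.resize(p[y0:y1,x0:x1],None,fx=s,fy=s,interpolation=cv2.INTER_CUBIC))
E
python3 - <<'E'
from h import *
t=cv2.imread("pics/top0.png");s=cv2.imread("pics/scene0.png")
crop(t,225,125,435,285,3.8,"pics/t1.png"); crop(t,265,205,325,275,8,"pics/t2.png")
crop(s,225,145,415,270,4.2,"pics/s1.png"); crop(s,340,185,390,225,12,"pics/s2.png")
crop(t,325,145,395,245,6,"pics/t3.png");crop(s,265,160,335,220,11,"pics/s3.png")
E
```

```text
(no output)
```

View pics/t1.png

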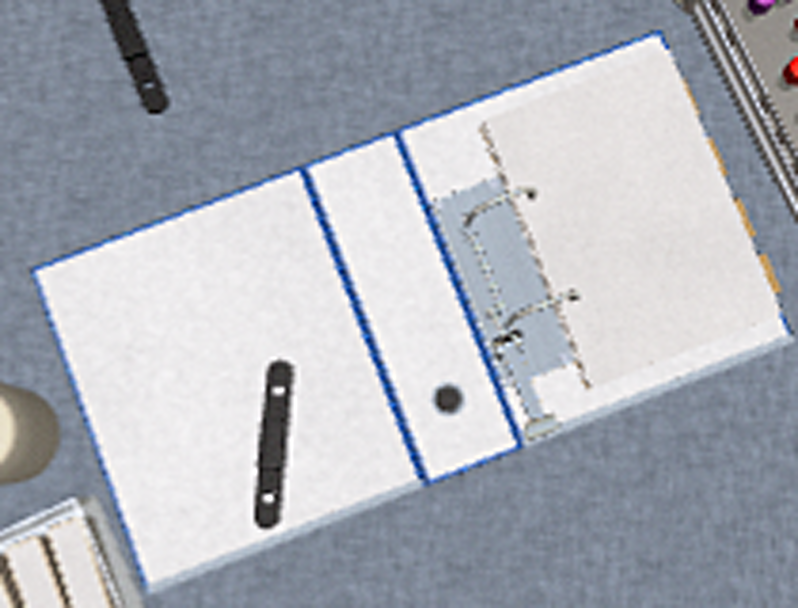

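View pics/t2.png

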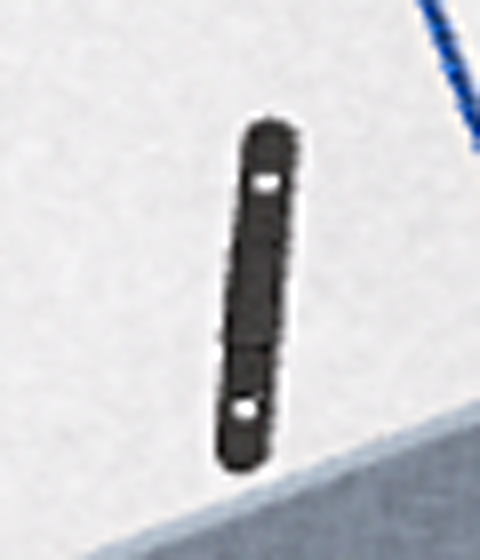

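View pics/s1.png

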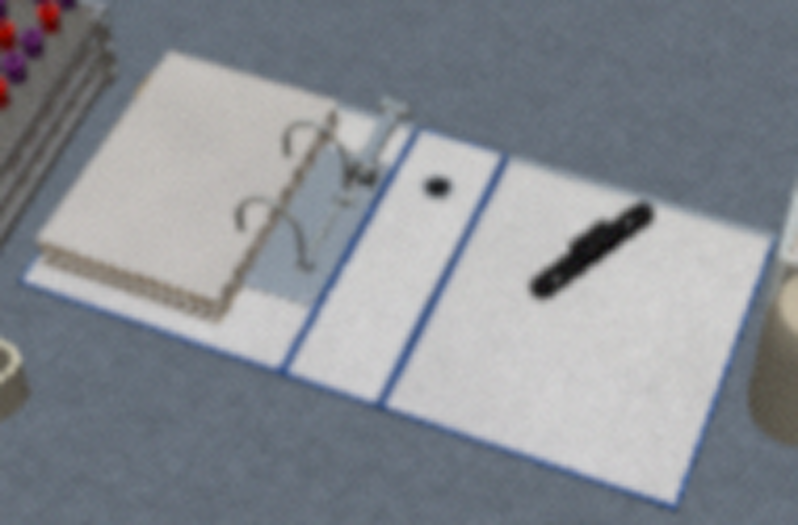

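View pics/s2.png

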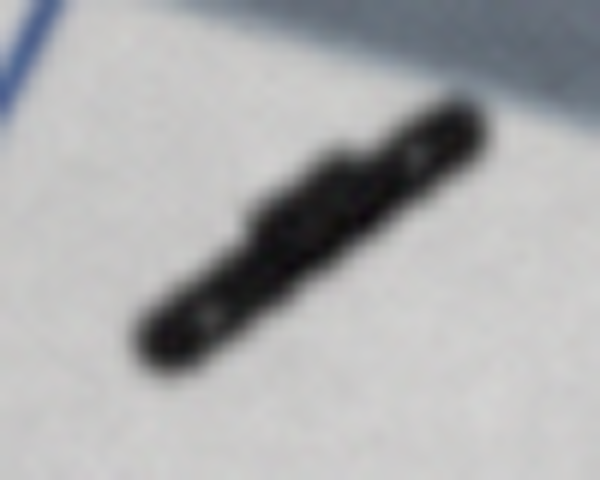

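View pics/t3.png

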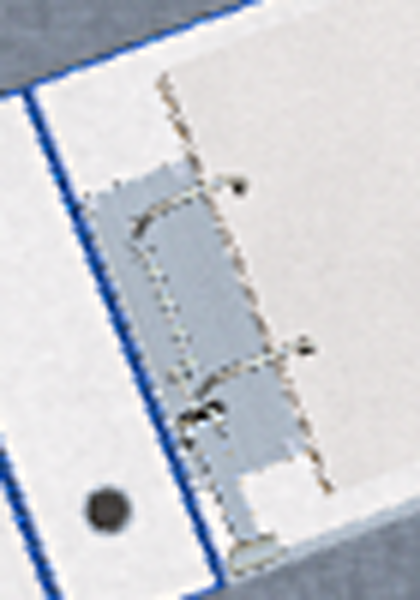

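View pics/s3.png

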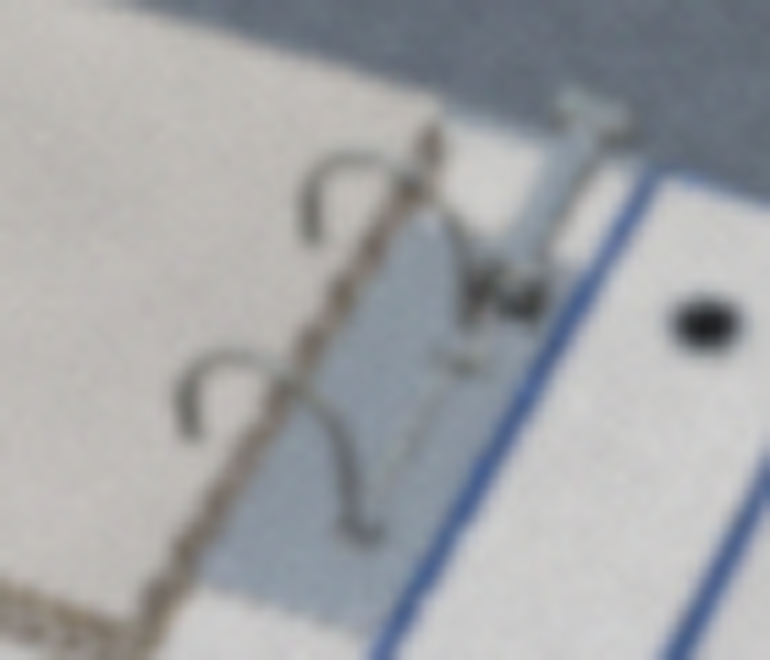

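```bash
cat > fit.py <<'E'
from h import *
from scipy.optimize import least_squares
def un(p,s,x0,y0): return (x0+(p[0]+.5)/s-.5, y0+(p[1]+.5)/s-.5)
T=lambda x,y:un((x,y),3.8,225,125); S=lambda x,y:un((x,y),4.2,225,145)
T3=lambda x,y:un((x,y),6,325,145)
obs=[("top",T(35,270),(128,364,3)),("top",T(148,580),(-128,364,3)),("top",T(658,33),(128,-145,3)),
("top",T(302,170),(128,146.5,3)),("top",T(427,483),(-128,146.5,3)),("top",T(399,133),(128,73,3)),("top",T(521,447),(-128,73,3)),
("top",T3(238,187),(40,0,56)),("top",T3(305,347),(-40,0,56)),
("scene",S(22,281),(128,-145,3)),("scene",S(678,505),(128,364,3)),("scene",S(773,237),(-128,364,3)),
("scene",S(286,372),(128,73,3)),("scene",S(382,404),(128,146.5,3)),("scene",S(420,128),(-128,73,3)),("scene",S(504,156),(-128,146.5,3))]
def F(p,P):
    P=np.array(P,float).reshape(-1,3)/1000; c,s=np.cos(p[2]),np.sin(p[2])
    return np.stack([p[0]+c*P[:,0]-s*P[:,1],p[1]+s*P[:,0]+c*P[:,1],P[:,2]],1)
def res(p,names=("top","scene")): return np.concatenate([proj(n,F(p,P))[0]-uv for n,uv,P in obs if n in names])
if __name__=="__main__":
    for names in (("top","scene"),("top",),("scene",)):
        r=least_squares(res,[.5,0,.3],args=(names,)); print(names,r.x,np.round(r.fun.reshape(-1,2),1).tolist())
    p=least_squares(res,[.5,0,.3]).x; np.save("file.npy",p)
    # bar
    a=un((265,182),8,265,205);b=un((245,408),8,265,205)
    A,B=[atz("top",*q,.006) for q in(a,b)];print("bar top",A,B,np.linalg.norm(A-B))
    a2=un((210,316),12,340,185);b2=un((418,152),12,340,185)
    for u,v in((a,a2),(b,b2)): print("tri",tri(u,v), atz("scene",*v,.008))
    # depth cards
    for n in("top","scene"):
        D=np.load(n+"0.npy")
        for y in(-40,-70,-100):
            for x in (-60,0,60):
                u,v=np.round(proj(n,F(p,(x,y,25)))[0]).astype(int); d=D[v,u]
                print(n,x,y,np.round(atd(n,u,v,d)[2]*1000,1),end=' ')
        for P in((60,250,3),(60,110,3),(100,300,3)):
            u,v=np.round(proj(n,F(p,P))[0]).astype(int);print("board",atd(n,u,v,D[v,u])[2]*1000)
    print("hinge/tab/posts/xdir",F(p,[(-56,56,26),(-118,56,28),(-40,0,56),(40,0,56)]))
E
python3 fit.py
```

```text
('top', 'scene') [ 0.60292796 -0.02122919  0.34515313] [[-1.2, -0.4], [-0.4, 3.9], [0.6, -0.7], [0.1, -1.1], [-0.3, 0.8], [-1.5, -0.4], [-0.4, 0.7], [0.9, -1.0], [0.9, -0.4], [-1.2, -0.4], [-0.8, 0.9], [1.0, -0.4], [-1.0, 0.1], [-1.2, 0.4], [0.3, -0.3], [0.9, -0.7]]
('top',) [ 0.60286912 -0.02175679  0.34006672] [[-1.0, -1.1], [-0.7, 3.4], [1.1, -0.6], [0.4, -1.4], [-0.4, 0.6], [-1.2, -0.6], [-0.5, 0.7], [1.2, -1.0], [1.0, -0.3]]
('scene',) [ 0.60326034 -0.02038801  0.35337787] [[-1.0, 0.2], [0.1, 0.4], [1.1, -1.0], [-0.5, 0.3], [-0.6, 0.4], [0.2, -0.3], [0.9, -0.8]]
bar top [0.50500217 0.18073576 0.006     ] [0.42706629 0.18869748 0.006     ] 0.07834150045816832
tri (array([0.50473906, 0.18119064, 0.00524423]), np.float64(0.0010126467642121763)) [0.50617731 0.1828489  0.008     ]
tri (array([0.4270892 , 0.18856003, 0.00806199]), np.float64(4.226833040778418e-05)) [0.42703127 0.18854818 0.008     ]
top -60 -40 35.5 top 0 -40 32.4 top 60 -40 31.8 top -60 -70 34.8 top 0 -70 32.1 top 60 -70 28.7 top -60 -100 31.2 top 0 -100 31.3 top 60 -100 32.3 board 5.278701149694864
board 4.211109478326813
board 1.7662767657260492
scene -60 -40 31.2 scene 0 -40 30.9 scene 60 -40 31.6 scene -60 -70 33.0 scene 0 -70 36.0 scene 60 -70 30.7 scene -60 -100 31.7 scene 0 -100 32.0 scene 60 -100 31.6 board 6.118085738879397
board 4.121484015338073
board 1.5101995449042782
hinge/tab/posts/xdir [[ 0.53128355  0.01252105  0.026     ]
 [ 0.47294008 -0.00845608  0.028     ]
 [ 0.56528701 -0.03476282  0.056     ]
 [ 0.6405689  -0.00769556  0.056     ]]
```

Views show the black grip bar with two white holes at top (297.7,227.3)/(295.2,255.6), lever tab near top (367,237), posts with rings shut. Now I refine the tab and draw the fitted outline as a check.

```bash
sed -i 's/("top",T(148,580),(-128,364,3)),/("top",T(148,592),(-128,364,3)),/' fit.py; python3 fit.py | grep "('top"
python3 - <<'E'
from fit import *
p=np.load("file.npy");print(p)
a=T3(257,553);b=un((592,108),11,265,160)
P,e=tri(a,b);c,s=np.cos(p[2]),np.sin(p[2])
print("tab",a,b,P,e,"fit",F(p,(-118,56,28)), "top@z", atz("top",*a,.034))
for n in("top","scene"):
    im=cv2.imread(f"pics/{n}0.png"); sc=6
    x0,y0,x1,y1=(325,140,435,240) if n=="top" else (225,150,335,230)
    im=cv2.resize(im[y0:y1,x0:x1],None,fx=sc,fy=sc,interpolation=cv2.INTER_CUBIC)
    def d(Ps,col):
        q=(proj(n,F(p,Ps))-[x0,y0]+.5)*sc-.5
        for k in range(len(q)-1): cv2.line(im,tuple(np.round(q[k]).astype(int).tolist()),tuple(np.round(q[k+1]).astype(int).tolist()),col,1)
    d([(-128,73,3),(128,73,3),(128,-145,3),(-128,-145,3),(-128,73,3)],(0,0,255))
    d([(-105,12,31),(105,12,31),(105,-136,31),(-105,-136,31),(-105,12,31)],(0,160,0))
    for x in(-40,40): d([(x,0,31),(x,0,56)],(255,0,255))
    d([(-56,56,26),(-118,56,28)],(0,160,255)); d([(-118,44,28),(-118,68,28)],(0,160,255))
    cv2.imwrite(f"pics/ov_{n}.png",im)
E
```

```text
('top', 'scene') [ 0.60261892 -0.02117984  0.34818475] [[-1.3, 0.1], [-0.2, 1.2], [0.4, -0.7], [0.0, -0.8], [-0.1, 1.0], [-1.6, -0.2], [-0.3, 0.8], [0.9, -0.9], [0.9, -0.3], [-1.1, -0.3], [-0.4, 0.6], [1.0, -0.8], [-0.7, 0.1], [-0.9, 0.3], [0.3, -0.4], [0.9, -0.9]]
('top',) [ 0.6024089  -0.02160134  0.34518757] [[-1.1, -0.2], [-0.3, 1.0], [0.8, -0.6], [0.2, -1.0], [-0.1, 1.0], [-1.4, -0.3], [-0.3, 0.9], [1.1, -0.8], [1.0, -0.2]]
[ 0.60261892 -0.02117984  0.34818475]
tab (367.4166666666667, 236.75) (318.3636363636364, 169.36363636363637) [ 0.4737591  -0.01009386  0.03172718] 0.00020233819149871084 fit [[ 0.47259292 -0.00880086  0.028     ]] top@z [ 0.47375853 -0.0099138   0.034     ]
```

View pics/ov_top.png

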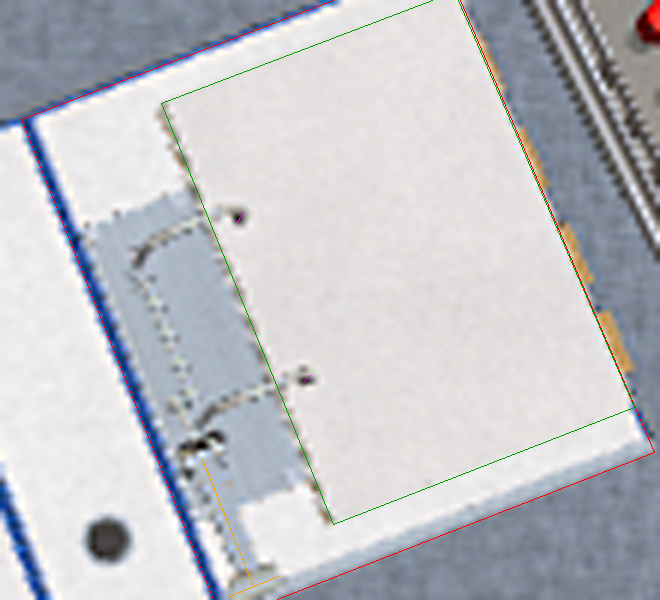

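View pics/ov_scene.png

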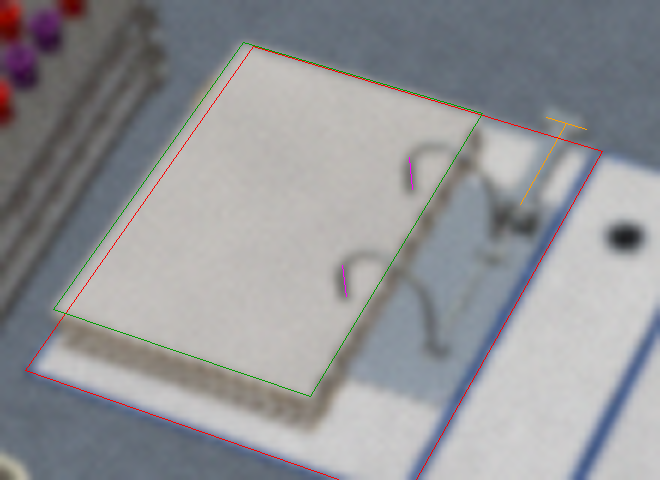

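```bash
cat >> h.py <<'E'
YAW=0.348
def quat(y): return [0,np.cos(y/2),np.sin(y/2),0]
def st(m=""):
    s=env.get_state(); print(m,"t%.2f"%s['time'],"tcp",np.round(s['tcp_pos'],4),"F",np.round(s['force'],1),"op %.4f"%s['opening'],"q7 %.2f"%s['qpos'][6])
def snap(tag,boxt=None,st_=6,boxs=None,ss=6):
    for n,b,k in(("top",boxt,st_),("scene",boxs,ss)):
        p,_=camera(n); cv2.imwrite(f"pics/{n}_{tag}_raw.png",p)
        if b: crop(p,*b,k,f"pics/{n}_{tag}.png")
E
python3 - <<'E'
from h import *
env.reach([.4735,-.0095,.17],quat(YAW)); st("above")
env.grip(.045); 
snap("a",(320,180,420,280),6,(270,120,370,200),7)
print(env.movel([.4735,-.0095,.083],velocity=.1,stop_force=8)); st("down")
E
```

```text
above t2.67 tcp [ 0.4738 -0.0103  0.1701] F [-0.2  0.9 -0.2] op 0.0856 q7 -1.61
False
down t4.27 tcp [ 0.4739 -0.0094  0.0834] F [ 0.2 -0.4 -0.3] op 0.0451 q7 -1.74
```

View pics/scene_a.png

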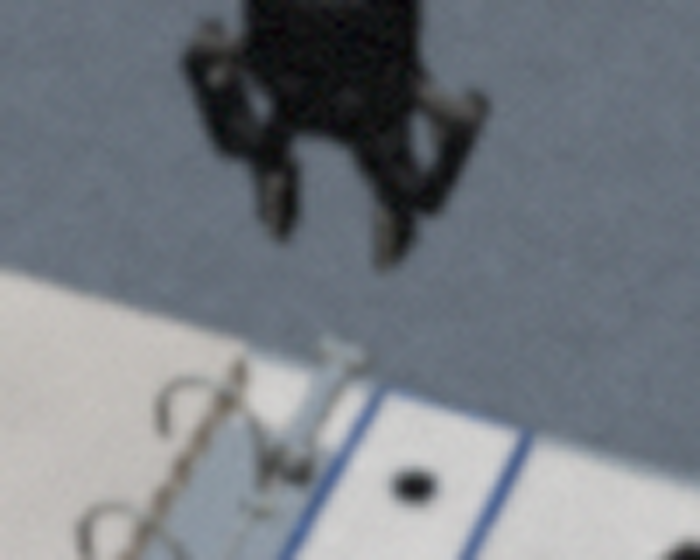

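The scene view shows the fingers above and straddling the roll at about (340,350) in the crop. Pinch it.

Run:
```python
from h import *
env.grip(.0,f_grip=60); st("pinch")
snap("b",(320,180,420,280),6,(270,120,370,200),7)
```

```text
pinch t4.60 tcp [ 0.4733 -0.0079  0.0839] F [-4.1  5.3  8.6] op 0.0219 q7 -1.74
```

View pics/scene_b.png

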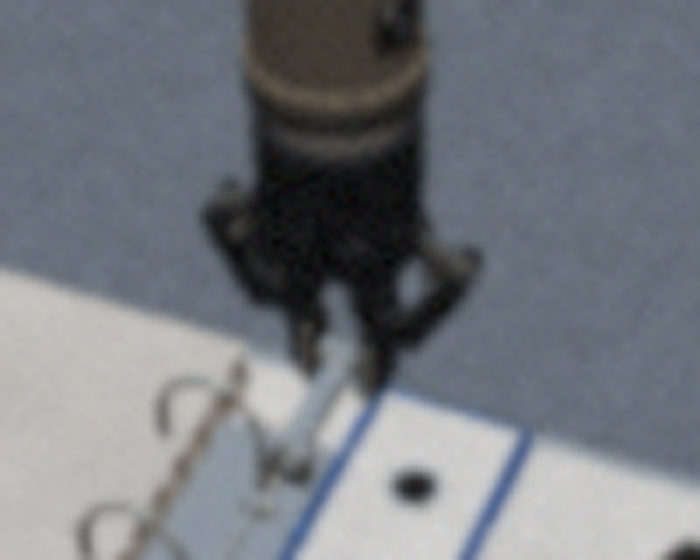

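```bash
cat >> h.py <<'E'
def arc(th,base):
    R=np.hypot(62,2)/1000;f=np.arctan2(2,62)
    dx=-R*np.cos(th+f)+.062; dz=R*np.sin(th+f)-.002
    return [base[0]+dx*np.cos(YAW),base[1]+dx*np.sin(YAW),base[2]+dz]
E
python3 - <<'E'
from h import *
base=[.4733,-.0083,.0835]; np.save("base.npy",base)
for th in (.12,.25,.45,.7,.95,1.2):
    env.movel(arc(th,base),velocity=.08); st("th%.2f"%th)
snap("c",(320,140,420,240),6,(260,100,360,200),6)
E
```

```text
th0.12 t4.95 tcp [ 0.4738 -0.0075  0.091 ] F [ 1.4  3.9 -8.3] op 0.0224 q7 -1.73
th0.25 t5.20 tcp [ 0.4752 -0.0071  0.0987] F [ 0.2  4.1 -4.1] op 0.0222 q7 -1.72
th0.45 t5.51 tcp [ 0.4794 -0.0056  0.1107] F [-4.   5.   0.8] op 0.0222 q7 -1.71
th0.70 t5.85 tcp [ 0.489  -0.0022  0.1246] F [-4.3  4.9  9.5] op 0.0219 q7 -1.69
th0.95 t6.19 tcp [0.5027 0.003  0.136 ] F [ 1.   6.7 11.9] op 0.0224 q7 -1.68
th1.20 t6.53 tcp [0.5171 0.0082 0.1431] F [6.8 7.8 3.7] op 0.0217 q7 -1.68
```

View pics/scene_c.png

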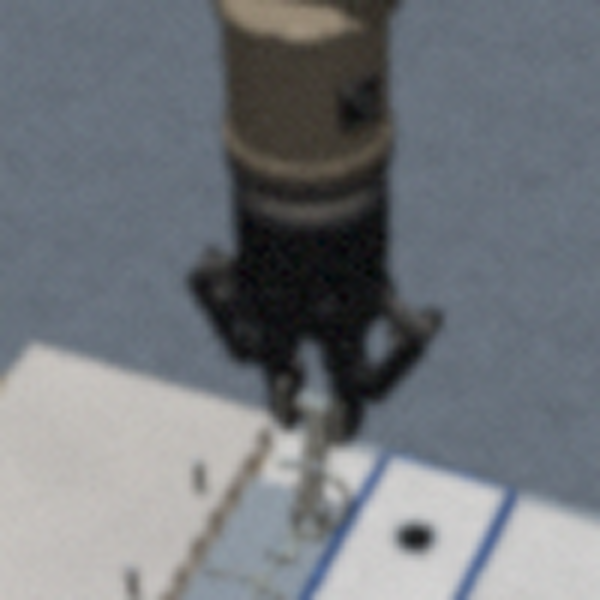

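The lever stands up, the rings are open, and both posts are bare (crop (198,478) and (132,582)). Release, then go to the bar.

Run:
```python
from h import *
env.grip(.045); s=env.get_state()['tcp_pos']
env.movel([s[0],s[1],.25],velocity=.2)
env.reach([.466,.185,.20],quat(-.10)); st()
snap("d",(335,155,385,245),6,(255,150,345,225),8)
```

```text
t8.52 tcp [0.466  0.184  0.1991] F [ 0.1 -0.2  0.4] op 0.0454 q7 -2.42
```

View pics/top_d.png

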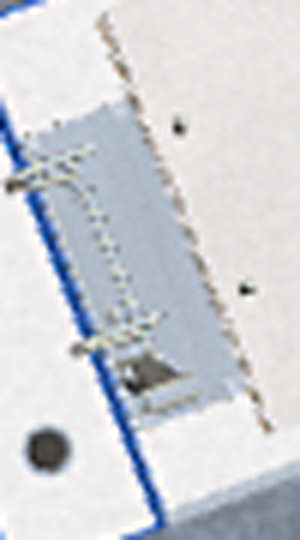

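View pics/scene_d.png

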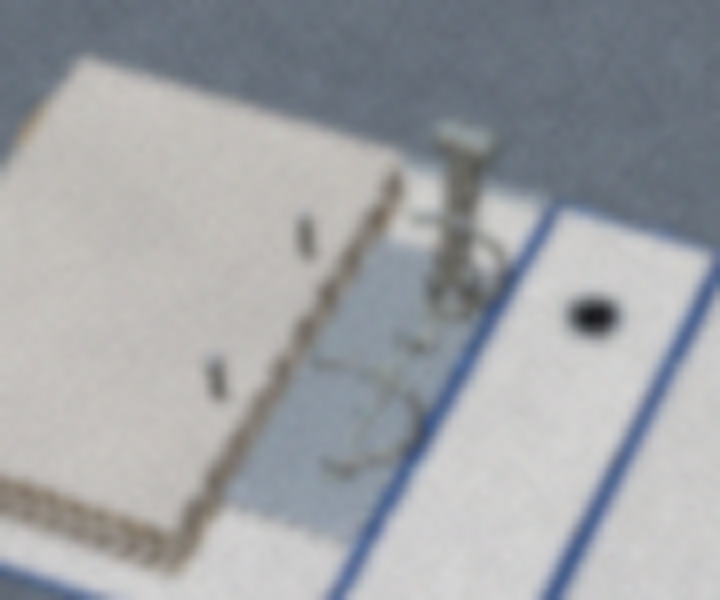

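Run:
```python
from h import *
from fit import un
print(env.movel([.466,.1847,.079],velocity=.12,stop_force=5,rot=quat(-.102))); st("down")
env.grip(0,f_grip=45); st("grip")
s=env.get_state()['tcp_pos']
env.movel([s[0],s[1],.20],velocity=.15); st("up")
snap("e",(250,190,350,290),6,(320,120,420,220),6)
tn,tf=un((246,288),6,335,155),un((179,126),6,335,155)
sn,sf=un((304,217),8,255,150),un((214,362),8,255,150)
for a,b in((tn,sn),(tf,sf)): print("post",tri(a,b),atz("top",*a,.056),atz("scene",*b,.056))
for b in (un((311,257),8,255,150),un((221,398),8,255,150)): print([atz("scene",*b,z).round(4) for z in(.028,.031,.034)])
```

```text
False
down t9.78 tcp [0.4664 0.1849 0.0796] F [-0.7 -0.1 -0.5] op 0.0447 q7 -2.57
grip t10.12 tcp [0.4665 0.1849 0.0798] F [ 0.1 -0.8  6.8] op 0.0189 q7 -2.57
up t11.08 tcp [0.466  0.1845 0.1992] F [-0.7 -0.8 -0.5] op 0.0189 q7 -2.42
post (array([ 0.56508623, -0.0342886 ,  0.05209853]), np.float64(0.002365245612635273)) [ 0.56389246 -0.03279367  0.056     ] [ 0.56802544 -0.03263006  0.056     ]
post (array([ 0.64014711, -0.00727579,  0.05070809]), np.float64(0.00269548291441968)) [ 0.63827838 -0.00560441  0.056     ] [ 0.64360012 -0.00495183  0.056     ]
[array([ 0.5646, -0.0347,  0.028 ]), array([ 0.5663, -0.0326,  0.031 ]), array([ 0.5681, -0.0306,  0.034 ])]
[array([ 0.6397, -0.0085,  0.028 ]), array([ 0.6412, -0.0066,  0.031 ]), array([ 0.6428, -0.0046,  0.034 ])]
```

View pics/scene_e.png

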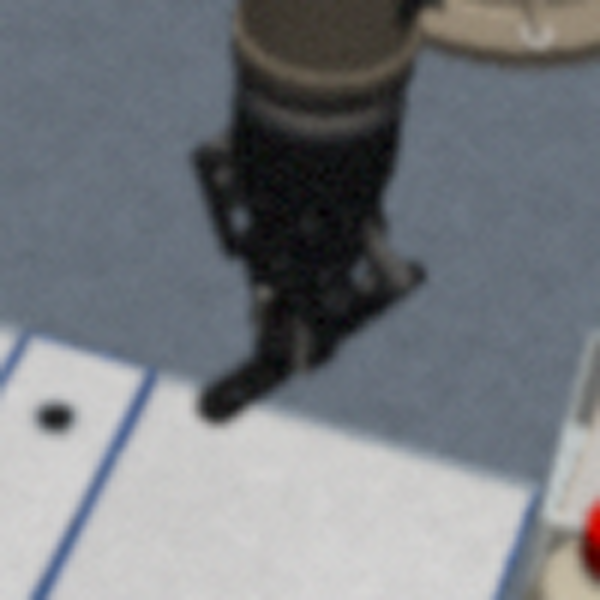

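View pics/top_e.png

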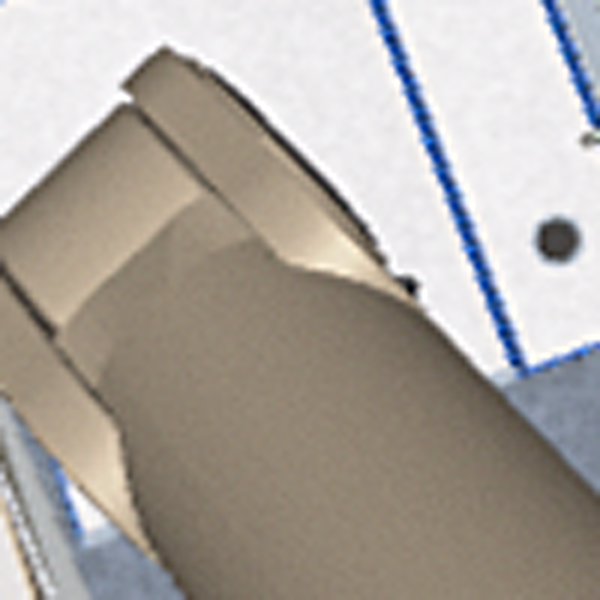

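The bar is held level in the fingers (opening 18.9 mm). The top view is hidden by the arm, so I use the scene camera to compare bar and posts directly.

Run:
```python
from h import *
env.reach([.6018,-.0200,.20],quat(YAW)); 
env.movel([.6018,-.0200,.148],velocity=.1,rot=quat(YAW)); env.dwell(.3); st()
snap("f",(320,140,420,240),6,(240,125,330,225),6)
s=env.get_state();print(s['tcp_pos'],s['orientation'])
```

```text
t13.12 tcp [ 0.6021 -0.0201  0.1486] F [-1.1 -0.6 -1.7] op 0.0188 q7 -1.62
[ 0.60195083 -0.02009318  0.14831749] [8.38222548e-05 9.84917830e-01 1.73022511e-01 2.69715502e-04]
```

View pics/scene_f.png

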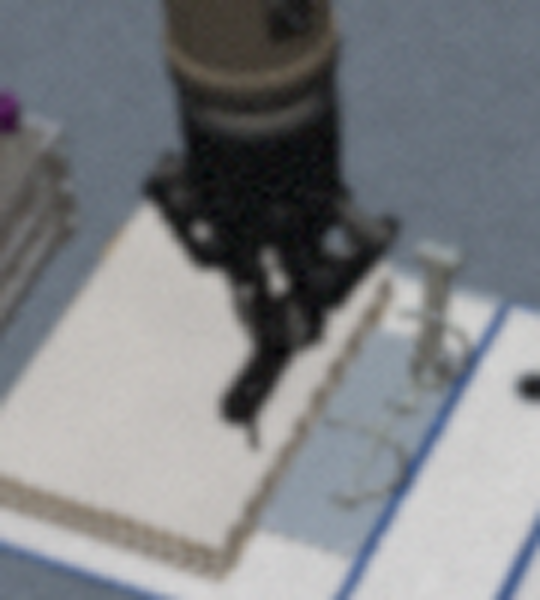

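View pics/top_f.png

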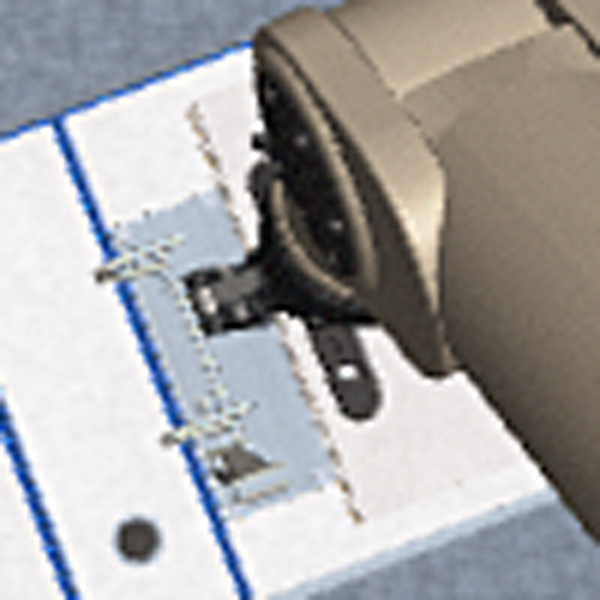

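Run:
```python
from h import *
a=cv2.imread("pics/top_f_raw.png");b=cv2.imread("pics/top_d_raw.png")
x=cv2.resize(a[190:215,362:392],None,fx=12,fy=12,interpolation=cv2.INTER_CUBIC)
y=cv2.resize(b[190:215,362:392],None,fx=12,fy=12,interpolation=cv2.INTER_CUBIC)
z=cv2.resize(b[163:188,351:381],None,fx=12,fy=12,interpolation=cv2.INTER_CUBIC)
cv2.imwrite("pics/g.png",np.vstack([np.hstack([x,y]),np.hstack([z,z*0])]))
a=cv2.imread("pics/scene_f_raw.png")
crop(a,265,170,305,210,14,"pics/g2.png")
```

```text
(no output)
```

View pics/g.png

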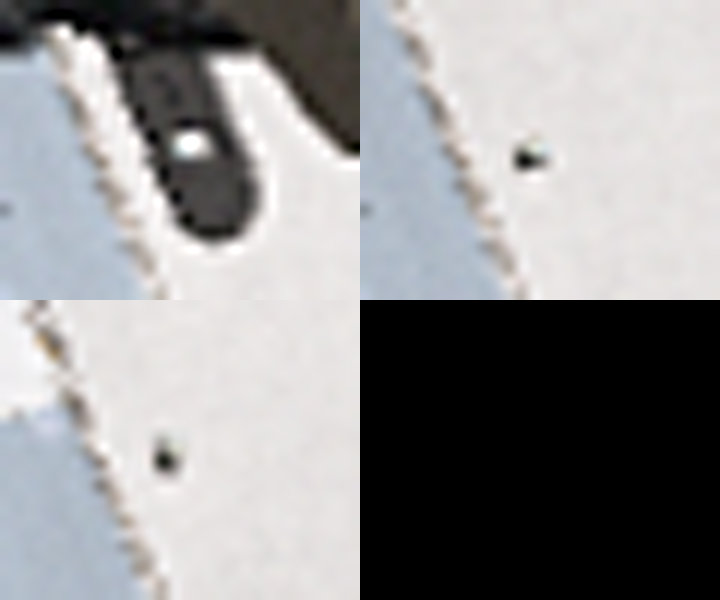

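View pics/g2.png

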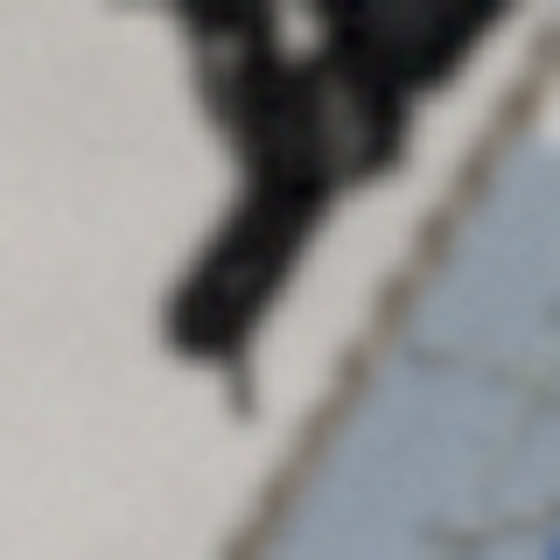

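Run:
```python
from fit import *
p=np.load("file.npy")
print(proj("top",F(p,[(-40,0,56),(-40,0,31),(40,0,56),(40,0,31)])))
print("hole", atz("top",377.5,201.4,.0743), "expected", np.array([.60195,-.0201])-.04*np.array([np.cos(.348),np.sin(.348)]))
for q in((375.5,202.6),(376,202.4),(376.3,202.1)): print("post",atz("top",*q,.056))
for q in((364.3,175.7),(364.8,175.9)): print("postfar",atz("top",*q,.056))
# scene: bar end and far post
c,s=np.cos(.348),np.sin(.348)
ctr=np.array([.60195,-.0201])
E3=lambda a,b,z:[ctr[0]+c*a-s*b,ctr[1]+s*a+c*b,z]
q=proj("scene",[E3(62,0,.0713),E3(62,0,.0773),E3(58,10,.0713),E3(58,-10,.0713),E3(58,-10,.0773)])
print("bar end px in g2",(q-[265,170]+.5)*14-.5)
q=proj("scene",F(p,[(40,0,56),(40,0,31)]));print("post g2",(q-[265,170]+.5)*14-.5)
```

```text
[[376.32450647 202.14986974]
 [375.07695528 203.24271185]
 [365.10151958 174.86361025]
 [364.12972559 176.58710932]]
hole [ 0.5647818  -0.03540507  0.0743    ] expected [ 0.56434773 -0.03374074]
post [ 0.56385246 -0.03256861  0.056     ]
post [ 0.56436273 -0.03393023  0.056     ]
post [ 0.56515546 -0.03476748  0.056     ]
postfar [ 0.6379643 -0.0052767  0.056    ]
postfar [ 0.63738117 -0.00660978  0.056     ]
bar end px in g2 [[ 4100.62902907 -5634.08393248]
 [ 4100.50428344 -5633.32162906]
 [ 2690.02769485 -5846.07305746]
 [ 5472.43730746 -5235.31127756]
 [ 5472.38053518 -5234.67386418]]
post g2 [[237.89099466 338.95559526]
 [247.34940445 412.04611194]]
```

Top camera: near hole at (377.5,201.4) lies within ~1 mm of the post top predicted from the same camera. I descend with a force stop.

Run:
```python
from h import *
x,y=.6023,-.0195
env.movel([x,y,.142],velocity=.05); env.dwell(.2); st("pre")
r=env.movel([x,y,.118],velocity=.03,stop_force=4); st(str(r))
```

```text
pre t13.68 tcp [ 0.6023 -0.0195  0.142 ] F [ 0.8 -0.1 -0.8] op 0.0187 q7 -1.62
True t14.47 tcp [ 0.6032 -0.0195  0.118 ] F [ 1.9 -0.7 -0.5] op 0.0188 q7 -1.64
```

Run:
```python
from h import *
env.dwell(.2); st()
snap("h",(355,185,395,225),15,(255,160,315,220),10)
```

```text
t14.67 tcp [ 0.6032 -0.0195  0.1179] F [ 0.5 -0.5 -0.1] op 0.0188 q7 -1.64
```

View pics/scene_h.png

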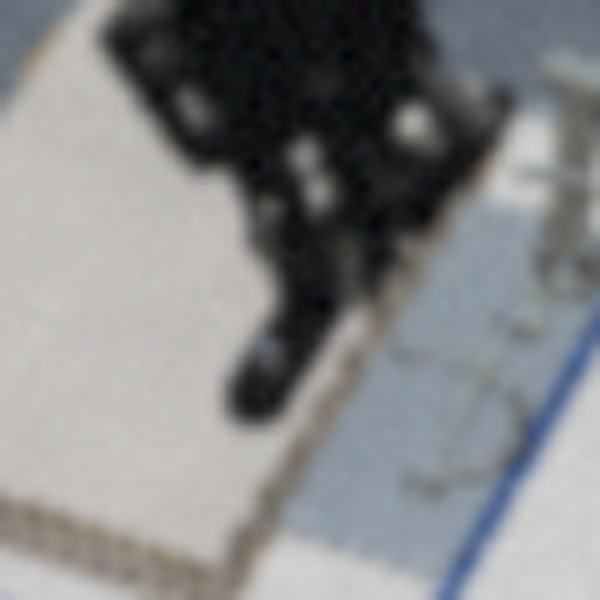

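View pics/top_h.png

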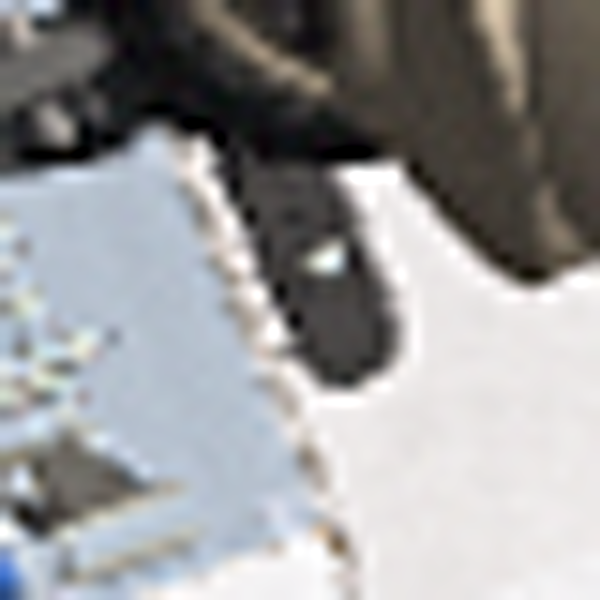

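The posts stand in the holes (post top seen at scene crop (265,350)). Slide down until the cards push back.

Run:
```python
from h import *
r=env.movel([.6032,-.0195,.098],velocity=.012,stop_force=7); st(str(r)); env.dwell(.3); st()
```

```text
True t15.75 tcp [ 0.6034 -0.0195  0.1075] F [-0.7 -0.7  8.4] op 0.0189 q7 -1.65
 t16.05 tcp [ 0.6034 -0.0195  0.1075] F [-1.   0.8  7. ] op 0.0189 q7 -1.65
```

Run:
```python
from h import *
z=env.get_state()['tcp_pos'][2]
for k in range(4):
    f=np.mean([(env.dwell(.04),env.get_state()['force'][2])[1] for _ in range(4)])
    print(round(z,4),f)
    if f>9.3: break
    z-=.0003; env.movel([.6034,-.0195,z],velocity=.01,stop_force=8)
env.dwell(.5); st("press")
```

```text
0.1075 6.7146060349243175
0.1072 6.127370240306498
0.1069 7.376603950879673
0.1066 8.806733222663928
press t18.22 tcp [ 0.6036 -0.0195  0.1072] F [-3.2  0.3 10.2] op 0.0188 q7 -1.65
```

Run:
```python
from h import *
env.grip(.04); st("open")
env.movel([.6034,-.0195,.21],velocity=.15)
b=np.load("base.npy"); P=arc(1.25,b)
env.reach([P[0],P[1],.24],quat(YAW)); st()
snap("i",(325,140,395,240),6,(240,140,340,230),7)
D=camera("scene")
```

```text
open t18.55 tcp [ 0.6033 -0.0195  0.106 ] F [-0.5  1.2 -0.4] op 0.0398 q7 -1.65
 t19.87 tcp [0.5142 0.0068 0.2396] F [ 0.2  0.1 -0.2] op 0.0397 q7 -1.59
```

View pics/scene_i.png

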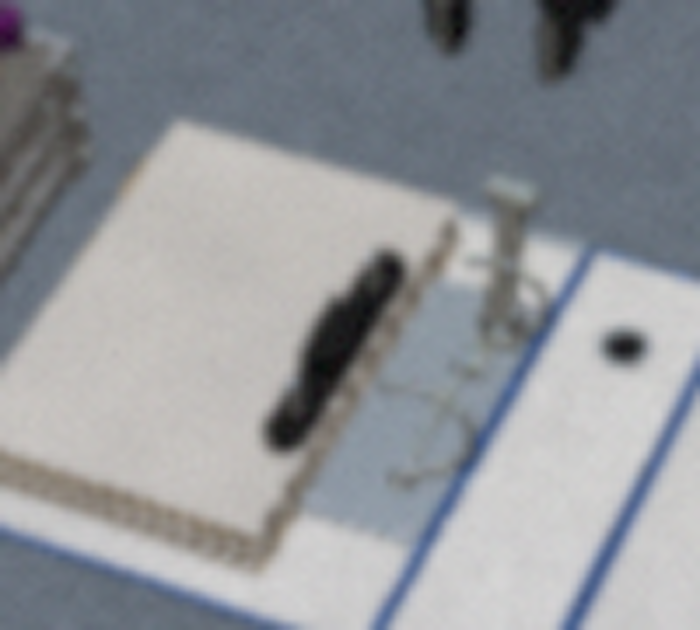

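View pics/top_i.png

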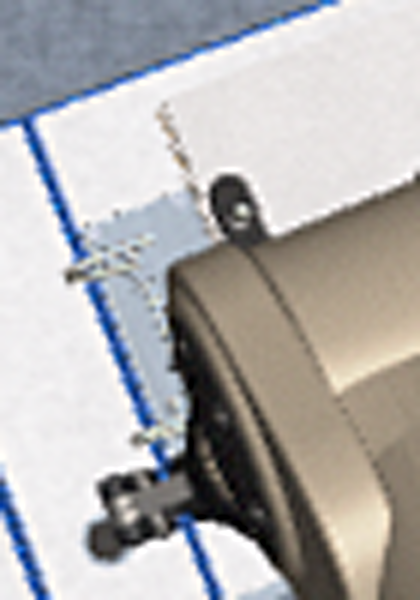

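The bar lies flat with both posts through it (scene crop (290,390), (385,270)), and the lever is still up. Pinch the roll and bring it down along the arc.

Run:
```python
from h import *
r=env.movel([.5142,.0072,.140],velocity=.1,stop_force=8); st(str(r))
env.grip(0,f_grip=100); env.dwell(.1); st("pinch")
snap("j",None,6,(240,140,340,230),7)
base=np.array([.4733,-.0079,.0832])
for th in (1.05,.85,.65,.45,.25,.1,-.03):
    env.movel(arc(th,base),velocity=.06); st("th%.2f"%th)
snap("k",(325,140,395,240),6,(240,140,340,230),7)
```

```text
False t21.17 tcp [0.5147 0.0073 0.1406] F [-0.   1.   0.3] op 0.0400 q7 -1.71
pinch t21.59 tcp [0.5145 0.0075 0.141 ] F [-2.7  0.2  6.1] op 0.0210 q7 -1.71
th1.05 t22.03 tcp [0.5115 0.0064 0.1403] F [10.7  6.1 10.6] op 0.0212 q7 -1.71
th0.85 t22.39 tcp [0.5034 0.0034 0.1363] F [ 2.7  3.9 43.1] op 0.0215 q7 -1.71
th0.65 t22.75 tcp [ 0.489  -0.0017  0.1232] F [-0.3  1.  -0.6] op 0.0080 q7 -1.72
th0.45 t23.11 tcp [ 0.479  -0.0058  0.1092] F [ 0.4  0.2 -0.3] op 0.0000 q7 -1.74
th0.25 t23.47 tcp [ 0.4751 -0.0071  0.0979] F [-0.1 -0.6  0.2] op 0.0002 q7 -1.75
th0.10 t23.77 tcp [ 0.4734 -0.0078  0.0889] F [ 0.2 -0.3  0.2] op 0.0002 q7 -1.77
th-0.03 t24.06 tcp [ 0.473  -0.0079  0.0809] F [ 0.1 -0.2  0.4] op -0.0001 q7 -1.78
```

View pics/scene_k.png

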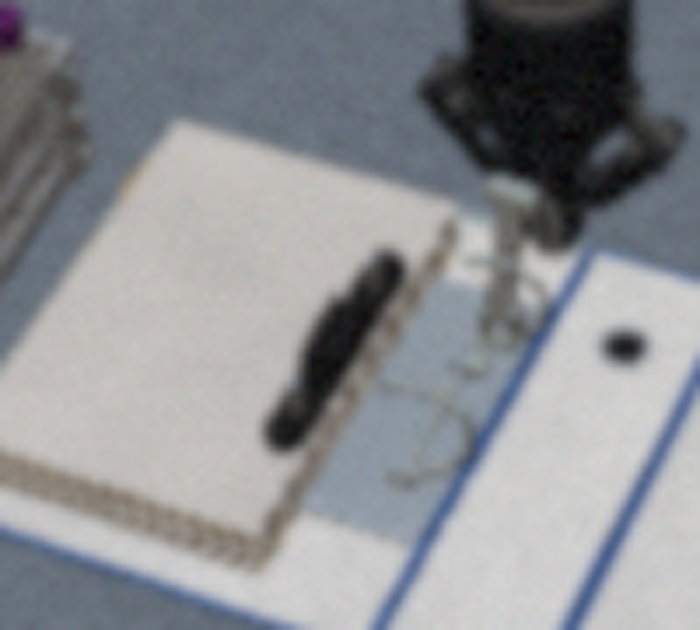

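The pinch slipped off at about 1.0 rad, where the lever sprang back up. The bar and rings are as before. I'll push with closed fingertips instead, with the tool tilted so the push runs along the lever's travel. First I check that this is feasible.

```bash
cat >> h.py <<'E'
from scipy.spatial.transform import Rotation as R_
def tq(t): # tilt: tool z = (-sin t,0,-cos t) in file frame
    R=R_.from_euler('z',YAW)*R_.from_euler('y',t)*R_.from_euler('x',np.pi)
    q=R.as_quat(); return np.array([q[3],q[0],q[1],q[2]])
HX=np.array([.4733,-.0079])+.062*np.array([np.cos(YAW),np.sin(YAW)])  # hinge xy (world)
def push(th,t,off=.073+.006,sh=0.,hz=.026):
    R=.06203;ph=th+.0322
    dx=-R*np.cos(ph);z=hz+R*np.sin(ph)
    tz=np.array([-np.sin(t),-np.cos(t)]); tx=np.array([np.cos(t),-np.sin(t)])
    dx-=tz[0]*off-tx[0]*sh; z-=tz[1]*off-tx[1]*sh
    return [HX[0]+dx*np.cos(YAW),HX[1]+dx*np.sin(YAW),z]
E
python3 - <<'E'
from h import *
print(R_.from_quat(np.roll(tq(.5),-1)).as_matrix()[:,2])
for t in (.3,.5,.7,.9):
    print(t,[None if (q:=kin.inverse_kinematics(push(th,t*th/1.25,off=o),tq(t*th/1.25))) is None else q.round(2).tolist() for th,o in((1.25,.1),(1.25,.079),(.6,.079),(.1,.079))])
print(kin.inverse_kinematics([.452,-.0155,.17],tq(0)))
E
```

```text
[-0.45068716 -0.16349292 -0.87758256]
0.3 [[0.24, 0.59, -0.56, 1.78, 0.35, 1.17, -1.7], [0.23, 0.61, -0.54, 1.81, 0.36, 1.13, -1.7], [0.29, 0.52, -0.54, 2.01, 0.37, 0.86, -1.7], [0.3, 0.5, -0.51, 2.13, 0.42, 0.63, -1.73]]
0.5 [[0.17, 0.71, -0.52, 1.64, 0.34, 1.4, -1.7], [0.17, 0.72, -0.51, 1.67, 0.35, 1.36, -1.71], [0.26, 0.57, -0.53, 1.94, 0.37, 0.98, -1.71], [0.3, 0.51, -0.51, 2.12, 0.42, 0.66, -1.73]]
0.7 [[0.1, 0.83, -0.48, 1.5, 0.33, 1.61, -1.7], [0.11, 0.83, -0.47, 1.54, 0.34, 1.57, -1.71], [0.23, 0.62, -0.52, 1.87, 0.37, 1.1, -1.71], [0.29, 0.52, -0.51, 2.1, 0.41, 0.68, -1.73]]
0.9 [[0.05, 0.95, -0.44, 1.37, 0.32, 1.82, -1.7], [0.06, 0.95, -0.44, 1.42, 0.33, 1.77, -1.7], [0.2, 0.67, -0.51, 1.81, 0.36, 1.21, -1.72], [0.29, 0.52, -0.51, 2.09, 0.41, 0.7, -1.73]]
[ 0.40908282  0.37008575 -0.60010894  2.15754967  0.32257841  0.70014721
 -1.63184385]
```

Run:
```python
from h import *
s=env.get_state()['tcp_pos']
env.movel([.455,-.0145,.10],velocity=.1); env.movel([.455,-.0145,.21],velocity=.2)
env.reach(push(1.25,.7,off=.11),tq(.7)); st("pre")
r=env.movel(push(1.25,.7,off=.072),velocity=.04,rot=tq(.7),stop_force=6); st("contact %s"%r)
print("expected contact",np.round(push(1.25,.7),4))
snap("l",(325,140,425,240),6,(240,120,340,220),6)
```

```text
pre t26.11 tcp [0.5808 0.0313 0.1683] F [ 0.1  0.2 -0.2] op -0.0004 q7 -1.72
contact True t26.87 tcp [0.5624 0.0243 0.1456] F [1.2 0.4 4. ] op 0.0004 q7 -1.74
expected contact [0.5628 0.0246 0.1459]
```

View pics/scene_l.png

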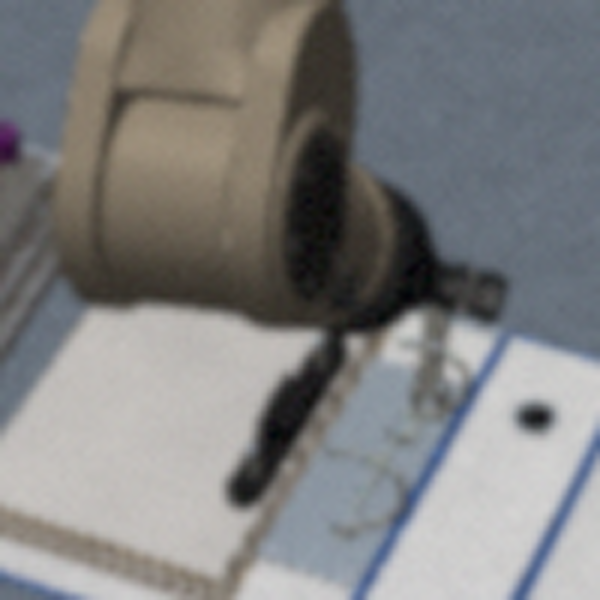

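Contact came within 0.5 mm of the prediction, with the fingertips on the roll (crop (445,300)). Push it along the arc.

Run:
```python
from h import *
for th in (1.1,.95,.8,.65,.5,.35,.2,.08):
    t=.7*th/1.25
    r=env.movel(push(th,t,off=.078),velocity=.06,rot=tq(t),stop_force=35); st("th%.2f %s"%(th,r))
    c=np.array(push(th,t,off=.078)); print("   cmd",c.round(4))
    if r: break
```

```text
th1.10 False t27.34 tcp [0.5525 0.0208 0.1483] F [ 9.9  2.5 11.7] op -0.0001 q7 -1.74
   cmd [0.5492 0.0196 0.1458]
th0.95 False t27.72 tcp [0.5392 0.016  0.1479] F [ 6.9  3.1 16.7] op -0.0001 q7 -1.74
   cmd [0.5364 0.015  0.1448]
th0.80 False t28.09 tcp [0.5255 0.011  0.1451] F [ 3.3  1.1 18.7] op 0.0001 q7 -1.75
   cmd [0.5241 0.0105 0.1422]
th0.65 False t28.46 tcp [0.5122 0.0061 0.14  ] F [-2.5 -1.7 16.4] op -0.0001 q7 -1.75
   cmd [0.5124 0.0063 0.138 ]
th0.50 False t28.82 tcp [0.5019 0.0025 0.1335] F [-0.7  0.2  7.9] op 0.0002 q7 -1.76
   cmd [0.5016 0.0024 0.1324]
th0.35 False t29.18 tcp [ 0.4912 -0.0015  0.1258] F [-1.2 -0.6  3.2] op -0.0002 q7 -1.77
   cmd [ 0.4918 -0.0012  0.1256]
th0.20 False t29.53 tcp [ 0.483  -0.0044  0.1177] F [ 0.1 -0.2 -0.1] op 0.0001 q7 -1.78
   cmd [ 0.483  -0.0044  0.1178]
th0.08 False t29.84 tcp [ 0.4771 -0.0065  0.1109] F [ 0.4 -0.7  0.1] op -0.0001 q7 -1.80
   cmd [ 0.4769 -0.0066  0.1109]
```

Works so far; press the last bit home vertically.

Run:
```python
from h import *
snap("m",None,6,(240,140,340,230),7)
r=env.movel(push(-.15,0,off=.079),velocity=.03,rot=tq(0),stop_force=20); st("press %s"%r); env.dwell(.3); st()
print(np.round(push(0,0),4))
s=env.get_state()['tcp_pos']
env.movel([s[0]-.02,s[1]-.007,.20],velocity=.15)
env.reach([.30,-.50,.30],quat(.25)); st("away")
snap("n",(325,140,395,240),6,(240,140,340,230),7)
```

```text
press True t30.26 tcp [ 0.4769 -0.0065  0.1064] F [-2.5 -1.  14.5] op -0.0001 q7 -1.81
 t30.56 tcp [ 0.4769 -0.0066  0.1063] F [-3.6 -0.8 16.1] op -0.0000 q7 -1.81
[ 0.4733 -0.0079  0.107 ]
away t33.24 tcp [ 0.3013 -0.4988  0.2998] F [0.8 0.  0.7] op 0.0001 q7 -0.59
```

View pics/scene_n.png

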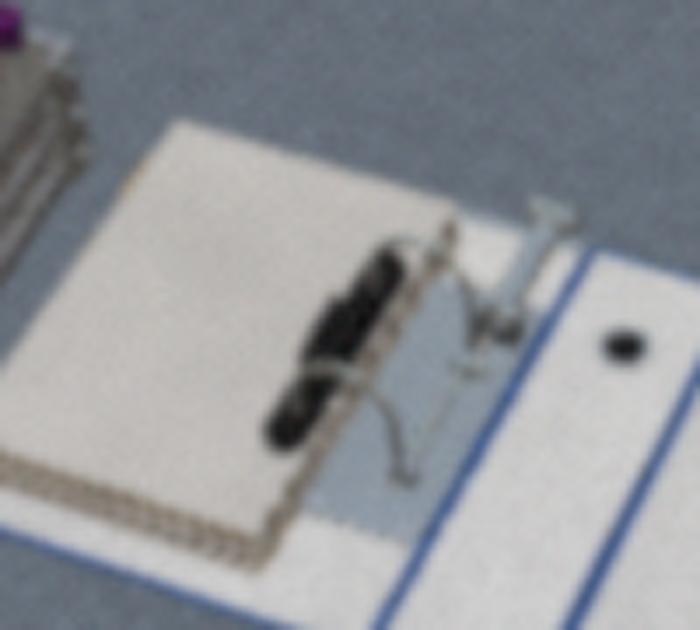

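View pics/top_n.png

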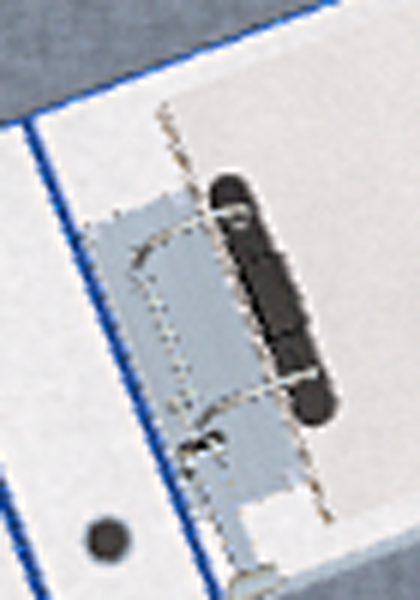

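View pics/top_n_raw.png

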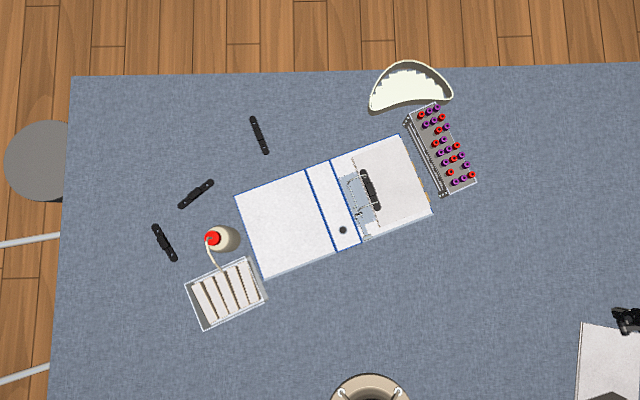

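The lever is down and the rings are shut on both posts. The bar lies flat at top (370,190), and the other items are where they started. Hand it in.

Run:
```python
from h import *
job.job_done(); st("done")
```

```text
the job is handed in; nothing more can be done
the job is handed in; nothing more can be done
```

The bar is on both posts and pressed onto the cards, and the lever is back down with the rings shut. I handed the job in at about 33 s of robot time.

**What I did:**
- I pinched the lever's roll and lifted it, and the rings sprang open.
- I lowered the bar nearest the base over both posts. It met the cards about 31 mm above the table, which agrees with the camera. I pressed it with about 9–10 N.
- I pushed the lever down with closed, tilted fingertips, then pressed it home with about 15 N.

**Last checks:** Both cameras show the lever lying down, the rings shut on both posts, and the bar lying along both posts on the cards. The other objects are where they started, and the gripper is clear of everything. At the final press the fingertip height put the lever within about 1 mm of fully down.

**What went wrong:** My first try at closing the lever by pinching it slipped off at about 1.0 rad, with up to about 43 N at the wrist, and the lever sprang back up. The pictures showed nothing else had moved.

**Disagreement:** The two cameras placed the posts up to about 5 mm apart. I lined the bar up by comparing it with the posts in the same picture instead.

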